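# Slide a water-filter cartridge into its keeper dock and bolt it in

## Task

Take the white water-filter cartridge with the blue flange and slide it upright into the slot of the steel dock, its flange under the keeper plate. The orange spring jaws drag on it: keep going until it bears firmly on the black rubber stop, pressing with about 10 N beyond the drag, but never with more than 25 N on the stop, and ease off instead of forcing it if it jams on the way. Then let it go and slide the red-knobbed bolt fully across behind it; leave the grey old cartridge, the mug, the tin and the spoon where they are.

Things in the scene. Friction and masses are not known exactly. Their poses are not given: they have to be found in the camera images.
- cartridge: The new water-filter cartridge, 0.13 to 0.25 kg, stands upright and loose on the counter: white round barrel 38 mm in diameter from 8 mm to 84 mm above its underside, with two thin blue bands, on a blue round foot flange 58 mm in diameter and 8 mm thick. Origin: centre of the flange's underside; z up along the barrel.
- old_cartridge: Used cartridge to be left alone: grey barrel 38 mm in diameter, 84 mm tall, with black bands, on a black foot flange 58 mm in diameter. Origin: centre of its underside. It may stand in either of the two cartridge places.
- dock: Steel dock fixed to the counter. Origin: on the counter (z = 0), on the slot axis; a cartridge is home with its axis at x = -7 to +7 mm, as the stop pad is set; the cartridge slides in along the dock's +x, y is left of that, z up. Floor plate: top 6 mm above the counter, x from -105 to +48 mm, |y| up to 52 mm, so the flange can be set down on it at x about -75 mm. Nothing but the bolt knob is higher than 48 mm.
- slot_mouth (a point): Middle of the keeper plate's slot mouth, at x = -40, y = 0, z = 16 mm in the dock's frame. Plate: underside at 16 mm, top at 22 mm (an 8 mm flange on the floor has 2 mm to spare). The slot is centred on y = 0, 41 mm wide, straight from x = -20 mm, flared to about 51 mm at the mouth. Under the plate, cheeks stand at y = -34 and +34 mm, from x = -33 mm.
- jaws (a point): Middle between the two orange spring jaws on the plate: x = +5, y = 0, z = 28 mm in the dock's frame. They are 23 to 33 mm high, x from -15 to +25 mm with flared lead-ins from -30 mm, stand 36 mm apart and are pushed apart by the barrel: entering takes about 3 to 8 N, then they drag with about 1.5 to 4 N and hold the barrel where it is left. Their housings reach 38 mm high.
- bolt_bed (a point): Top centre of the grey bed that carries the bolt, at x = -35, y = -92, z = 22 mm in the dock's frame; the bed spans x from -81 to +11 mm and y from -132 to -52 mm.
- stop: Fixed steel block of the stop, 36 mm wide, from 20 to 48 mm above the counter; origin: its lower front edge, at x = +36, y = 0 in the dock's frame. In front of it stands a rigid black rubber pad, 30 mm wide, screwed out to a depth that differs each time and is not measured: its face lies at x = +12 to +26 mm. The cartridge is seated at 5 N or more on the pad, kept for 0.15 s.
- bolt (a joint): Travel of the steel bolt, m: 0 fully open, 0.046 fully across the slot; it slides along the dock's +y with about 1.5 N of friction and stays where it is left; at the start it is 0 to 6 mm along. Its bar (8 mm thick in x, 23 to 33 mm high) passes 3 to 17 mm behind the barrel of a cartridge that is home and fouls one that is well short.
- bolt_knob (a point): Point on the axis of the bolt's upright red round knob, 14 mm in diameter, which stands from 33 to 77 mm above the counter; this point is 63 mm above the counter. It lies at x = -58 mm in the dock's frame and at y = -84 mm when the bolt is open, -38 mm when it is across.
- mug: Blue mug, 80 mm in diameter, 92 mm tall; leave alone. Origin: centre of its underside.
- tin: Green tin with a brass band, 80 mm in diameter, 130 mm tall; leave alone. Origin: centre of its underside.
- spoon: Spoon 170 mm long lying on the counter; leave alone. Origin: at its underside, near its middle.
Things that resemble listed ones, but are neither listed nor needed, are in the scene too. What is shaped like the dock but green is not meant.

How it is judged (in metres and radians):
On the way, in this order (a step that is already met when the one before it is completed fails the run):
1. the cartridge, upright with its flange under the keeper plate and the bolt still open, is pressed home against the stop with at least 5 N (x of cartridge in the frame of dock between -0.0095 and 0.009 m and y of cartridge in the frame of dock between -0.003 and 0.003 m and z of cartridge in the frame of dock between 0.003 and 0.0095 m and angle between cartridge's own z axis and vertical below 0.09 rad and value of joint bolt below 0.015 m and contact force between cartridge and stop above 5 N), for 0.15 s.
2. the bolt is slid across behind the seated cartridge (x of cartridge in the frame of dock between -0.0095 and 0.009 m and y of cartridge in the frame of dock between -0.003 and 0.003 m and z of cartridge in the frame of dock between 0.003 and 0.0095 m and angle between cartridge's own z axis and vertical below 0.09 rad and value of joint bolt above 0.041 m), for 0.2 s.
At the end, for the whole second after the job is handed in: The cartridge stands upright (within 5 degrees), released and at rest, its flange on the dock floor under the keeper plate, its axis between x = -9.5 and +9 mm and within 3 mm of y = 0 in the dock frame, and the bolt is across the slot (above 41 of 46 mm) (all of step 2 and linear speed of cartridge below 0.02 m/s); the robot touches nothing.
It fails at once if the cartridge is pressed on the stop with more than 25 N (contact force between cartridge and stop above 25 N).
It fails at once if the cartridge is jammed in the dock: its contact forces on floor, plate, jaws, stop and bolt add up to more than 50 N (contact force between cartridge and dock above 50 N).
It fails at once if the cartridge is tipped more than 30 degrees (angle between cartridge's own z axis and vertical above 0.52 rad).
It fails at once if the old cartridge, the mug, the tin or the spoon is moved more than 3 cm (distance of any of old_cartridge, mug, tin, spoon from where it was at the start of the episode above 0.03 m).
It also fails if it takes over 67 s, if anything falls off the work surface, if the arm or the gripper's body presses on something with over 40 N, if the wrist force passes 120 N, or if a joint passes its speed limit or range.

## Robot

A 6-joint arm with a two-finger parallel gripper is mounted at the origin on the work surface. World frame = base frame: x ahead of the robot, y to its left, z up, the work surface at z = 0. Lengths are in m, angles in degrees, forces in N, time in s.
With the tool pointing down it reaches from about 0.375 to 0.75 m from the base axis. Payload 9 kg.
Tool frame: the origin (TCP) lies at the very end of the fingers, on their centre line; the grasp point (between the pads) lies 19 mm behind it; z points along the fingers, y is the direction in which the jaws open and shut (so a half turn about z gives the same grasp; the last joint's range is limited). The gripper opens to 85 mm and grips with 20 to 120 N. Pads are 22 mm wide; open, the fingers measure 114 mm over their backs; the gripper's body (76 mm by 85 mm) begins 54 mm behind the grasp point. The pads swing forward as they close: fully open they stand 13 mm farther back than shut.
Start: joints at [-86.901, 5.964, 5.575, 89.605, 0, 77.527], TCP at [0.161, -0.578, 0.231] pointing down, gripper open.
Joint ranges: [-171.21, 171.21], [-48.23, 106.86], [-62.78, 66.21], [-105.2, 120.99], [-86.42, 89.51], [-180, 180]. Speed limits (degrees/s): [127.2, 127.2, 147.25, 180, 180, 180].

## Interface

Orientations are given as [roll, pitch, yaw] about the fixed x, y, z axes, in that order (R = Rz(yaw) Ry(pitch) Rx(roll)).
In Python, from workcell import bot, grab_frame gives the robot as it stands. The module is installed in compiled form; this text tells all that it offers. Calls block until the motion is done:
- bot.goto(position, orientation): joint-space move of the TCP to a pose.
- bot.movel(position, speed=0.15, attitude=None): straight line of the TCP; attitude=None keeps the orientation; speed is the mean speed in m/s.
- bot.set_joints(angles): joint-space move.
- bot.open_gripper() and bot.clamp(f_grip=None): open the fingers fully, or close them until they stop; f_grip is the grip in N (None keeps the last).
- bot.dwell(seconds).
- bot.ik(position, orientation): joint angles nearest the present ones, or None.
- bot.state(): the state.
- grab_frame(name): name is "scene" or "top"; returns a dict with "pixels" (420x560x3 uint8, red, green, blue), "z_map" (420x560 float32, m along the optical axis (not along the pixel's ray), 0 where there is no reading), "fx", "fy", "cx", "cy" (pixels), "rvec" (rotation vector, rad) and "tvec" (3), from world to camera coordinates, as OpenCV has them. Camera axes: x right, y down, z forward; pixel columns grow to the right and rows downward; lengths in m; the calibration is good to about 2 mm. A picture is of the moment at which its call begins.
A pose or a line that the arm cannot do raises bot.Unreachable and nothing moves.
- bot.finish_job(): hands the job in, once; it reports no verdict.
The state is a dict: "time_s": time; "joint_pos": joint angles; "joint_vel": joint speeds; "tau": joint torques, N m; "tool_pos": TCP position; "ee_rot": TCP orientation; "ft_force": force on the tool from outside, world axes, zero at the start; "wrist_torque": the same for the moment, N m; "gripper_width": finger opening in m.
Only numpy, scipy, OpenCV 4.12 (cv2) and the standard library are available. Lean on these libraries where they do the work, as an engineer would, in place of code of your own. Each camera call takes 0.05 s, during which the arm holds its last target. There are 200 camera calls.

## Working session

There is one attempt and no reset: what is moved stays moved. The work goes in short steps, each a Python script; the robot and the scene stay as the last script left them, time stands still between calls to the robot, and variables do not carry over. Pictures are saved under pics/ and viewed, about 8 in all and at most 12, crops included, and the job is handed in when it is done.

```bash
mkdir -p pics; cat > h.py <<'E'
import numpy as np, cv2
from workcell import bot, grab_frame
def grab(n,save=None):
    f=grab_frame(n)
    if save: cv2.imwrite(f'pics/{save}.png',f['pixels'][:,:,::-1])
    return f
def cloud(f):
    h,w=f['z_map'].shape
    u,v=np.meshgrid(np.arange(w),np.arange(h)); z=f['z_map']
    P=np.stack([(u-f['cx'])/f['fx']*z,(v-f['cy'])/f['fy']*z,z],-1)
    R=cv2.Rodrigues(np.array(f['rvec'],float))[0]
    W=(P-np.array(f['tvec']).ravel())@R
    W[z==0]=np.nan
    return W
E
python3 - <<'E'
from h import *
for n in ('scene','top'):
    f=grab(n,n+'1'); np.savez(n+'1.npz',**f)
    R=cv2.Rodrigues(np.array(f['rvec'],float))[0]; print(n,f['fx'],f['cx'],f['cy'],(-R.T@np.ravel(f['tvec'])).round(3),R[2].round(3))
print(bot.state())
E
```

```text
scene 470.27610200489573 272.4568435451275 200.53166170184267 [1.06  0.492 0.962] [-0.419 -0.478 -0.772]
top 433.71137026866165 279.53108344222926 216.727714708074 [ 0.437 -0.057  1.239] [ 0.14  -0.001 -0.99 ]
{'time_s': 0.1, 'joint_pos': array([-8.69001073e+01,  5.99450995e+00,  5.53282564e+00,  8.96034421e+01,
        9.61055008e-04,  7.75265730e+01]), 'joint_vel': array([-0.02556502,  0.02588605,  0.14644109, -0.01545808,  0.00130464,
        0.06882919]), 'tau': array([ 5.72097721e-03, -5.58201885e+01,  5.04726613e+01,  1.29031428e-02,
       -2.45338906e-04, -1.50754494e-05]), 'tool_pos': array([ 0.1610802 , -0.57768464,  0.23061969]), 'ee_rot': array([-1.79936618e+02, -1.50048146e-02,  1.55733109e+01]), 'ft_force': array([-0.27487374, -0.38423561,  0.61628383]), 'wrist_torque': array([-0.00982575, -0.01368182,  0.02163037]), 'gripper_width': 0.08546715880860482}
```

View pics/scene1.png

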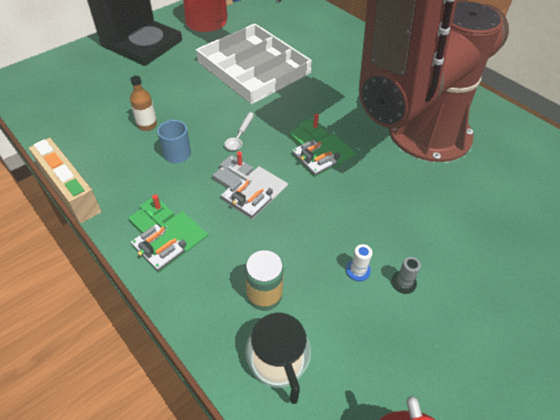

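View pics/top1.png

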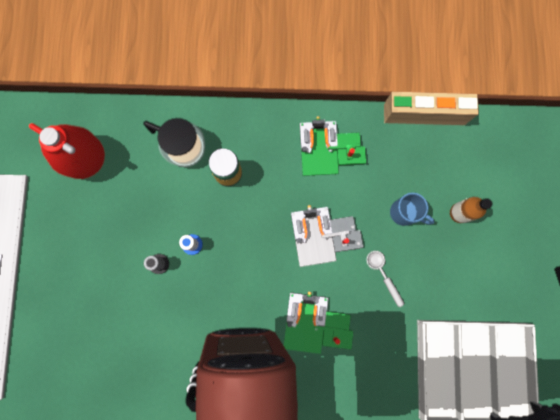

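The scene shows the white cartridge at top (191,244), the old grey one at (156,264), and the steel dock at (315,237) with its mouth towards the robot and the bolt to the right. Next I measure these.

```bash
python3 - <<'E'
from h import *
f=dict(np.load('top1.npz')); W=cloud(f); p=f['pixels'].astype(int)
s=dict(np.load('scene1.npz')); Ws=cloud(s); q=s['pixels'].astype(int)
cv2.imwrite('pics/crop1.png',np.hstack([cv2.resize(f['pixels'][195:275,280:370,::-1],(540,480),interpolation=cv2.INTER_CUBIC)]))
# orange jaws, red knob, blue flange in both
def rep(name,W,m):
    P=W[m]; P=P[~np.isnan(P[:,0])]; print(name,len(P),np.median(P,0).round(4),P.min(0).round(4),P.max(0).round(4))
for n,W_,p_ ,dk,ct in(('top',W,p,(285,370,200,272),(175,210,228,262)),('scene',Ws,q,(205,292,145,220),(340,375,240,285))):
    r,g,b=p_[...,0],p_[...,1],p_[...,2]
    M=np.zeros(r.shape,bool); M[dk[2]:dk[3],dk[0]:dk[1]]=1
    hh=W_[...,2]
    rep(n+' knob',W_,M&(r>120)&(g<60)&(b<60))
    rep(n+' orange',W_,M&(r>170)&(g>60)&(g<140)&(b<90))
    rep(n+' plate floor',W_,M&(hh<.012)&(hh>.003)&(abs(r-g)<25)&(r>110))
    M[:]=0; M[ct[2]:ct[3],ct[0]:ct[1]]=1
    rep(n+' cart top',W_,M&(hh>.075)); rep(n+' cart blue',W_,M&(hh<.015)&(hh>.002)&(b>r+60))
    # floor rectangle
m=(W[...,2]<.03)&(W[...,2]>.003); M=np.zeros(m.shape,bool); M[200:272,285:337]=1
r,g,b=[p[...,i] for i in range(3)]
ring=M&(abs(r-g)<30)&(r>110)
pts=W[ring][:,:2]; pts=pts[~np.isnan(pts[:,0])]
rc=cv2.minAreaRect((pts*1000).astype(np.float32)); print('rect',rc, cv2.boxPoints(rc))
E
```

```text
top knob 9 [ 0.5395 -0.2364  0.0758] [ 0.5369 -0.2415  0.0594] [ 0.5424 -0.2333  0.0801]
top orange 8 [ 0.5423 -0.2413  0.0757] [ 0.5371 -0.2532  0.0203] [ 0.5451 -0.2332  0.0792]
top plate floor 1008 [ 0.5237 -0.1593  0.0059] [ 0.4714 -0.3157  0.003 ] [ 0.6423 -0.0913  0.0119]
top cart top 158 [0.5246 0.1884 0.083 ] [0.5079 0.17   0.0755] [0.5432 0.2062 0.0906]
top cart blue 117 [0.5195 0.1768 0.0068] [0.4965 0.162  0.0024] [0.5533 0.2089 0.0126]
  return _methods._mean(a, axis=axis, dtype=dtype,
  ret = um.true_divide(
Traceback (most recent call last):
ValueError: zero-size array to reduction operation minimum which has no identity
```

View pics/crop1.png

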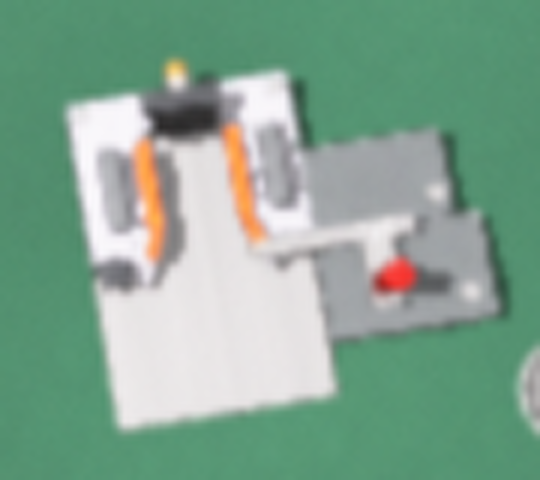

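The crop shows the dock clearly: front floor corners near crop (120,430) and (338,396), back plate corners at (68,105) and (287,70), and the knob at (400,272). The bolt is almost open. Now I fit the dock pose from these points, with a second view from the scene camera as a cross-check.

```bash
cat > fit.py <<'E'
from h import *
from scipy.optimize import least_squares
def proj(f,P): return cv2.projectPoints(np.float64(P),np.float64(f['rvec']),np.float64(f['tvec']),np.array([[f['fx'],0,f['cx']],[0,f['fy'],f['cy']],[0,0,1]],float),None)[0][:,0]
def d2w(d,P):
    P=np.atleast_2d(np.float64(P)); c,s=np.cos(d[2]),np.sin(d[2])
    return np.c_[d[0]+c*P[:,0]-s*P[:,1], d[1]+s*P[:,0]+c*P[:,1], P[:,2]]
E
python3 - <<'E'
from fit import *
f=dict(np.load('top1.npz')); s=dict(np.load('scene1.npz'))
C=np.array([[120,430],[338,396],[68,105],[287,70],[505,315]]); uv=(C+.5)/6-.5+[280,195]
M=np.array([[-105,52,6],[-105,-52,6],[48,52,22],[48,-52,22],[-81,-132,22]])/1000
r=least_squares(lambda d:(proj(f,d2w(d,M))-uv).ravel(),[.55,-.15,.15],loss='soft_l1')
d=r.x; print('dock',d.round(4),np.degrees(d[2])); print((proj(f,d2w(d,M))-uv).round(2))
k=d2w(d,[[-.058,-.084,.077],[-.058,-.078,.077]]); print('knob0/6 uv',proj(f,k),'seen',(np.array([400,272])+.5)/6-.5+[280,195],k.round(4))
np.save('dock.npy',d)
# overlay in both
L=[[(-105,52,6),(-105,-52,6)],[(-105,52,6),(48,52,6)],[(48,52,22),(48,-52,22)],[(-20,20.5,22),(20,20.5,22)],[(-20,-20.5,22),(20,-20.5,22)],[(-15,18,33),(25,18,33)],[(-15,-18,33),(25,-18,33)],[(-58,-84,33),(-58,-84,77)],[(-81,-132,22),(11,-132,22)],[(-81,-132,22),(-81,-52,22)],[(36,-18,48),(36,18,48)]]
ims=[]
for g,(x,y,w,h),k in((f,(280,195,90,80),6),(s,(205,145,90,80),6)):
    im=cv2.resize(np.ascontiguousarray(g['pixels'][y:y+h,x:x+w,::-1]),(w*k,h*k),interpolation=cv2.INTER_CUBIC)[:, :400] if 0 else cv2.resize(np.ascontiguousarray(g['pixels'][y:y+h,x:x+w,::-1]),(w*k,h*k),interpolation=cv2.INTER_CUBIC)
    for a in L:
        q=(proj(g,d2w(d,np.array(a)/1000.))-[x,y]+.5)*k-.5
        cv2.line(im,*[tuple(int(round(t)) for t in z) for z in q],(255,0,255),1)
    ims.append(im)
cv2.imwrite('pics/ov.png',cv2.resize(np.vstack(ims),None,fx=.62,fy=.62))
W=cloud(s);
h=W[...,2]; m=np.zeros(h.shape,bool); m[235:260,345:378]=1; m&=h>.08
print('scene cart top',np.nanmean(W[m],0), m.sum())
W=cloud(f); h=W[...,2]; m=np.zeros(h.shape,bool); m[228:262,178:206]=1; m&=(h>.079)
print('top cart top',np.nanmean(W[m],0))
for n,g in(('top',f),('scene',s)): print(n,'cart centre uv',proj(g,[[.5255,.188,.084],[.5255,.188,0]]))
E
```

```text
dock [ 0.584  -0.1513  0.1854] 10.622995662970407
[[ 0.15 -0.23]
 [ 0.04 -0.34]
 [ 0.33  0.2 ]
 [-0.08  0.41]
 [-0.48 -0.01]]
knob0/6 uv [[348.17640604 239.96856006]
 [345.98003714 240.31615695]] seen [346.25       239.91666667] [[ 0.5425 -0.2446  0.077 ]
 [ 0.5414 -0.2387  0.077 ]]
scene cart top [0.52493739 0.18994779 0.08422801] 196
top cart top [0.52485305 0.18792091 0.08343838]
top cart centre uv [[186.3011699  241.4555253 ]
 [192.40782094 243.89565784]]
scene cart centre uv [[362.28775548 251.14292708]
 [356.72588654 270.76375118]]
```

View pics/ov.png

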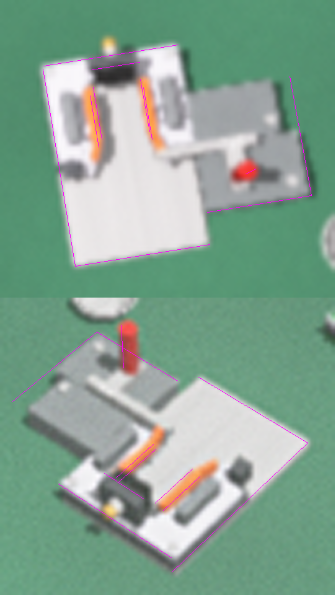

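The overlay agrees with the edges to about 1 px (≈2 mm), and the cameras differ by about 2 mm on the cartridge. That is good enough to grasp.

```bash
python3 - <<'E'
from fit import *
d=np.load('dock.npy'); yaw=np.degrees(d[2])
c=np.array([.525,.1888]); 
for y in (yaw,yaw-180): print(y, bot.ik([*c,.046],[180,0,y]), bot.ik(d2w(d,[0,0,.05])[0],[180,0,y]))
O=[180,0,yaw]
bot.goto([*c,.15],O)
bot.movel([*c,.046],0.12)
print(bot.state()['ft_force'])
bot.clamp(50); st=bot.state(); print(st['gripper_width'],st['ft_force'],st['tool_pos'])
bot.movel([*c,.125],0.12)
bot.goto([*d2w(d,[-.080,0,0])[0,:2],.125],O)
bot.dwell(.3); st=bot.state(); print(st['gripper_width'],st['ft_force'],st['tool_pos'],st['time_s'],st['ee_rot'])
for n in('top','scene'): np.savez(n+'2.npz',**grab(n,n+'2'))
E
python3 - <<'E'
import cv2,numpy as np
t=cv2.imread('pics/top2.png')[190:270,270:360];s=cv2.imread('pics/scene2.png')[120:220,200:310]
t=cv2.resize(t,(450,400),interpolation=cv2.INTER_CUBIC);s=cv2.resize(s,(440,400),interpolation=cv2.INTER_CUBIC)[:,:340]
cv2.imwrite('pics/c2.png',np.hstack([t,s]))
E
```

```text
10.622995662970407 [  6.34744527   1.6582603  -18.31365233  70.02808738   0.
 175.72444961] [-26.92757988   9.24629951  -9.84162178  70.9120787    0.
 142.44942446]
-169.3770043370296 [  6.34744527   1.6582603  -18.31365233  70.02808738   0.
  -4.27555039] [-26.92757988   9.24629951  -9.84162178  70.9120787    0.
 -37.55057554]
[-0.06600437  0.53825616  0.41348162]
0.037265573081948423 [-1.16570157  0.5002935   4.14588386] [0.52528962 0.18889595 0.04649581]
0.03725483537551645 [ 0.96763028  0.00357828 -2.34924129] [ 0.50565992 -0.16544025  0.12502826] 7.0583 [ 1.79998499e+02 -3.17989755e-03  1.06867145e+01]
```

View pics/c2.png

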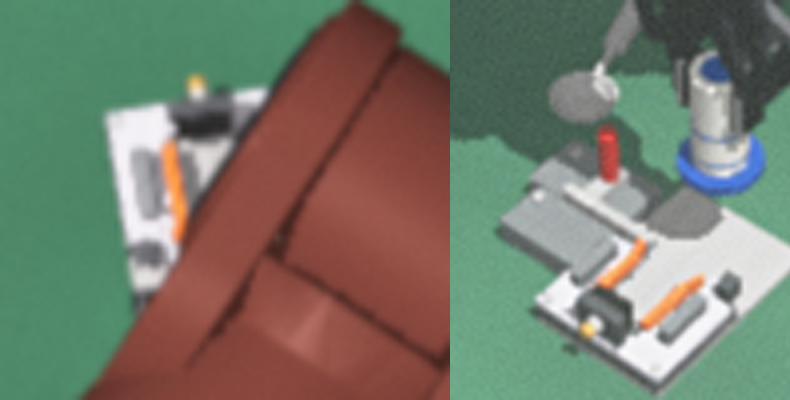

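The right half shows the cartridge held upright between the pads over the dock's floor plate, at view (720,120); the flange shadow is on the floor. Next I lower it to the floor with force checks and advance it in small steps.

```bash
python3 - <<'E'
from fit import *
d=np.load('dock.npy'); ax=np.array([np.cos(d[2]),np.sin(d[2]),0]); ay=np.array([-ax[1],ax[0],0])
bot.movel(d2w(d,[-.075,0,.060])[0],0.12)
bot.dwell(.15); t0=bot.state(); F0=t0['ft_force']; print('tare',F0,t0['time_s'])
z=.060
while z>.049:
    z-=.001 if z<.0555 else .0015
    bot.movel(d2w(d,[-.075,0,z])[0],0.03); st=bot.state()
    F=st['ft_force']-F0
    if F[2]>3: break
print('contact z',z,st['tool_pos'],F,st['time_s'])
z+=.001
bot.movel(d2w(d,[-.075,0,z])[0],0.03); bot.dwell(.1); st=bot.state(); F1=st['ft_force']; print('after lift',F1-F0,st['tool_pos'],st['time_s'])
np.savez('run.npz',z=z,F0=F0)
np.savez('scene3.npz',**grab('scene','scene3'))
W=cloud(dict(np.load('scene3.npz'))); s=dict(np.load('scene3.npz'))['pixels'].astype(int)
b=(s[...,2]>s[...,0]+60)&(s[...,2]>s[...,1]+30); b[:140]=0;b[230:]=0;b[:,:210]=0;b[:,320:]=0
P=W[b]; P=P[~np.isnan(P[:,0])]; P=P[(P[:,2]>.008)&(P[:,2]<.02)]
q=P[:,:2]-d[:2]; q=np.c_[q@ax[:2],q@ay[:2]]
print(len(q),q.min(0),q.max(0), 'flange y mid',(q[:,1].min()+q[:,1].max())/2,'x max', q[:,0].max())
cv2.imwrite('pics/c3.png',cv2.resize(cv2.imread('pics/scene3.png')[130:230,205:310],(630,600),interpolation=cv2.INTER_CUBIC))
E
```

```text
tare [ 0.23150723  0.06017847 -1.90205034] 8.0
contact z 0.05149999999999999 [ 0.51058012 -0.16515243  0.05247896] [-2.39242943  1.56809792  8.55051752] 9.75
after lift [-1.22764802  0.35762206  2.23541459] [ 0.5104062  -0.16516254  0.05254073] 10.1
116 [-0.10340667 -0.0230508 ] [-0.04839362  0.0300103 ] flange y mid 0.0034797495625043372 x max -0.04839362337350176
```

View pics/c3.png

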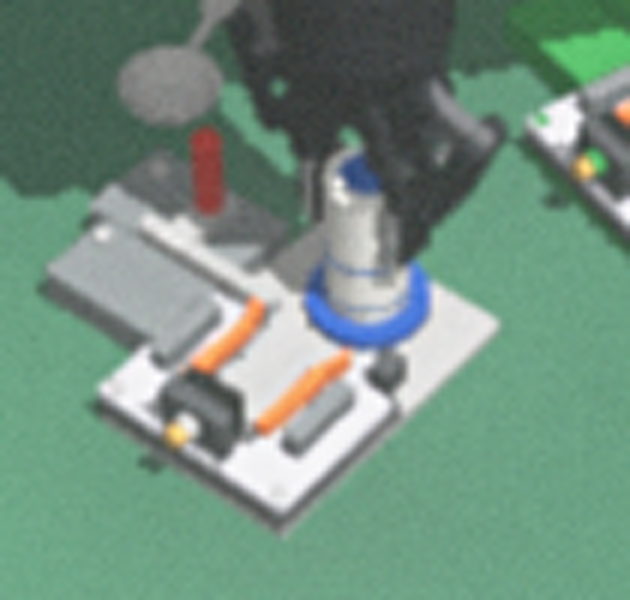

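Floor contact came at the predicted height (underside 6 mm). The lateral offset is still open: flange y mid is about +3 mm, partly occluded. I'll compare the cartridge against the jaws' midline in the same camera.

```bash
python3 - <<'E'
from fit import *
d=np.load('dock.npy')
s=dict(np.load('scene3.npz')); W=cloud(s); p=s['pixels'].astype(int); r,g,b=[p[...,i] for i in range(3)]
c,sn=np.cos(d[2]),np.sin(d[2]); X=(W[...,0]-d[0])*c+(W[...,1]-d[1])*sn; Y=-(W[...,0]-d[0])*sn+(W[...,1]-d[1])*c; Z=W[...,2]
o=(r>200)&(g>70)&(g<150)&(b<80)&(abs(X)<.06)&(abs(Y)<.06)
for sg in(1,-1):
    m=o&(Y*sg>0); print('jaw',sg,m.sum(),'x',np.nanmean(X[m]),'y',np.nanmean(Y[m]),'z',np.nanmean(Z[m]), np.polyfit(X[m],Y[m],1))
def circ(m,R,n):
    x,y=X[m],Y[m]; f=least_squares(lambda q:np.hypot(x-q[0],y-q[1])-R,[-.075,0],loss='soft_l1',f_scale=.001); print(n,m.sum(),f.x.round(4),np.median(abs(f.fun)))
roi=(abs(X+.075)<.04)&(abs(Y)<.04)
circ(roi&(Z>.02)&(Z<.05)&(r>130)&(abs(r-g)<30),.019,'barrel')
circ(roi&(Z>.003)&(Z<.012)&(b>r+60)&(X>-.075),.029,'flange rim')
# projections vs seen: jaws' tips in px
for q in([-.075,0,.014],[-.075,.029,.014],[-.046,0,.014]): print(q,(proj(s,d2w(d,q))-[205,130])*6)
m=(b>r+60)&(b>g+30)&roi; v,u=np.nonzero(m); print('flange px crop x',((u.min(),u.max())-np.array(205))*6,((v.min(),v.max())-np.array(130))*6)
# floor-plate corner / right-left edges of floor in image: predicted left front corner, keeper corners
for q in([-.105,.052,.006],[.048,.052,.0],[.048,.052,.022],[.048,-.052,.022]): print(q,(proj(s,d2w(d,q))-[205,130])*6+2.5)
E
```

```text
jaw 1 2 x 0.002607136838741716 y 0.027153543014204154 z 0.034204765278380275 [0.03230812 0.02706931]<stdin>:7: RuntimeWarning: Mean of empty slice
Traceback (most recent call last):
TypeError: expected non-empty vector for x
```

```bash
python3 - <<'E'
from fit import *
d=np.load('dock.npy')
s=dict(np.load('scene3.npz')); W=cloud(s); p=s['pixels'].astype(int); r,g,b=[p[...,i] for i in range(3)]
c,sn=np.cos(d[2]),np.sin(d[2]); X=(W[...,0]-d[0])*c+(W[...,1]-d[1])*sn; Y=-(W[...,0]-d[0])*sn+(W[...,1]-d[1])*c; Z=W[...,2]
o=(r>g+50)&(g>b+15)&(abs(X)<.06)&(abs(Y)<.06)&(Z>.02)
for sg in(1,-1):
    m=o&(Y*sg>0); mm=m&(X>-.012)&(X<.022)
    print('jaw',sg,m.sum(),mm.sum(),'x',X[m].min(),X[m].max(),'y',np.nanmean(Y[mm]),Y[mm].min(),Y[mm].max(),'z',np.nanmean(Z[mm]))
def circ(m,R,n):
    x,y=X[m],Y[m]; f=least_squares(lambda q:np.hypot(x-q[0],y-q[1])-R,[-.075,0],loss='soft_l1',f_scale=.001); print(n,m.sum(),f.x.round(4),np.median(abs(f.fun)))
roi=(abs(X+.075)<.04)&(abs(Y)<.04)
circ(roi&(Z>.02)&(Z<.05)&(r>130)&(abs(r-g)<30),.019,'barrel')
for q in([-.075,0,.014],[-.075,.029,.014],[-.075,-.029,.014],[-.046,0,.014]): print(q,(proj(s,d2w(d,q))-[205,130])*6+2.5)
m=(b>r+60)&(b>g+30)&roi; v,u=np.nonzero(m); print('flange px crop x',((u.min(),u.max())-np.array(205))*6,((v.min(),v.max())-np.array(130))*6)
for q in([-.105,.052,.006],[.048,.052,.0],[.048,.052,.022],[.048,-.052,.022]): print(q,(proj(s,d2w(d,q))-[205,130])*6+2.5)
E
```

```text
jaw 1 59 36 x -0.0302982220544099 0.02538939426273211 y 0.024458785750766463 0.019970577630396728 0.027769765014407213 z 0.031906861697878104
jaw -1 48 29 x -0.03138781305218338 0.026720357154949276 y -0.018552468426847168 -0.022610782596996313 -0.015856109382944877 z 0.03171804380388576
barrel 97 [-0.0764 -0.001 ] 0.001069343521303421
[-0.075, 0, 0.014] [[365.5357177  296.05226481]]
[-0.075, 0.029, 0.014] [[415.58217063 326.44629442]]
[-0.075, -0.029, 0.014] [[316.3738286 266.1954453]]
[-0.046, 0, 0.014] [[324.45856377 333.35246138]]
flange px crop x [306 426] [162 342]
[-0.105, 0.052, 0.006] [[496.44684722 323.76622673]]
[0.048, 0.052, 0.0] [[277.39032751 540.87151285]]
[0.048, 0.052, 0.022] [[276.01208723 509.32309174]]
[0.048, -0.052, 0.022] [[ 94.26997287 390.06124206]]
```

In the scene camera the cartridge sits about 1.5–2 mm to the right (-y) of the slot axis. I'll shift +1.5 mm, then advance with force-guided lateral correction.

```bash
cat > adv.py <<'E'
from fit import *
import sys
d=np.load('dock.npy'); ax=np.array([np.cos(d[2]),np.sin(d[2]),0]); ay=np.array([-ax[1],ax[0],0])
def rd(F0):
    st=bot.state(); F=st['ft_force']-F0
    q=st['tool_pos']-np.array([d[0],d[1],0])
    return -F@ax, F@ay, F[2], q@ax, q@ay, q[2], st['time_s']
E
python3 - <<'E'
from adv import *
x,y,z=-.075,.0015,.0533
bot.clamp(80)
bot.movel(d2w(d,[x,y,z])[0],.05); bot.dwell(.15); F0=bot.state()['ft_force']
log=[]
while x<-.028:
    x+=.0012
    bot.movel(d2w(d,[x,y,z])[0],.03); a=rd(F0); log.append((x,y)+a)
    if abs(a[1])>1.5: y+=np.clip(.5*a[1]/8000,-.0007,.0007)
    if a[0]>10 or abs(a[1])>15 or abs(a[2])>12: print('STOP'); break
for l in log[::3]+log[-3:]: print(*['%.1f'%(v*1000) if i in(0,1,5,6,7) else '%.1f'%v for i,v in enumerate(l)])
np.savez('run.npz',x=x,y=y,z=z,F0=F0)
grab('scene','scene4'); cv2.imwrite('pics/c4.png',cv2.resize(cv2.imread('pics/scene4.png')[130:230,205:310],(630,600),interpolation=cv2.INTER_CUBIC))
E
```

```text
-73.8 1.5 0.7 0.7 0.6 -73.8 1.5 53.2 11.0
-70.2 1.5 0.3 -0.2 -0.2 -70.1 1.5 53.3 11.8
-66.6 1.5 0.4 1.1 -0.2 -66.6 1.5 53.3 12.5
-63.0 1.6 -0.8 0.5 0.5 -63.0 1.6 53.3 13.3
-59.4 1.6 0.1 0.6 0.2 -59.3 1.6 53.3 14.0
-55.8 1.6 0.4 0.5 0.5 -55.7 1.6 53.3 14.8
-52.2 1.6 0.4 1.4 0.2 -52.2 1.6 53.3 15.5
-48.6 1.6 0.2 0.1 -0.3 -48.6 1.6 53.3 16.3
-45.0 1.6 0.5 0.4 -0.5 -44.9 1.6 53.3 17.0
-41.4 1.6 -0.8 0.6 0.4 -41.3 1.6 53.3 17.8
-37.8 1.6 -0.1 0.8 -0.8 -37.7 1.6 53.3 18.5
-34.2 1.6 -0.4 1.0 0.2 -34.1 1.6 53.3 19.3
-30.6 1.6 1.2 0.6 0.2 -30.6 1.6 53.3 20.0
-27.0 1.6 0.7 -0.1 0.1 -27.0 1.6 53.3 20.8
-29.4 1.6 0.2 0.7 -0.1 -29.4 1.6 53.3 20.3
-28.2 1.6 1.3 -0.8 1.1 -28.1 1.6 53.3 20.5
-27.0 1.6 0.7 -0.1 0.1 -27.0 1.6 53.3 20.8
```

View pics/c4.png

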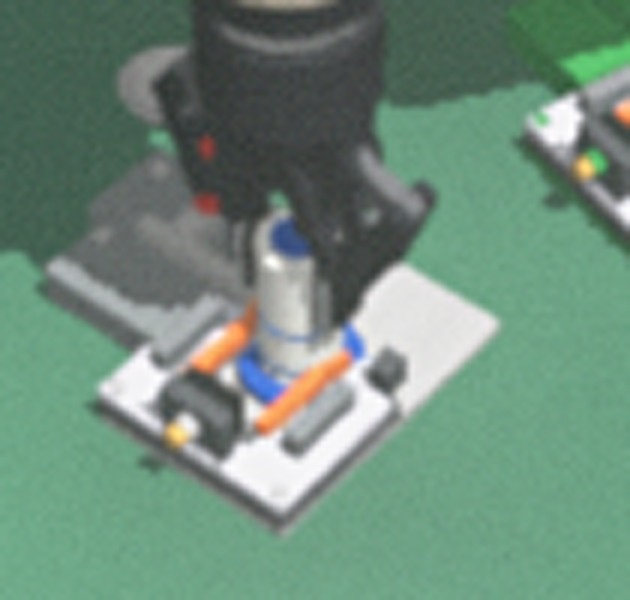

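No contact forces yet. The barrel is upright and entering between the jaws at crop (285,320), with the flange under the plate. Continuing to the stop.

```bash
python3 - <<'E'
from adv import *
r=np.load('run.npz'); x,y,z,F0=float(r['x']),float(r['y']),float(r['z']),r['F0']
log=[]; res='end'; drag=None
def fx(): 
    v=[rd(F0) for _ in range(1)]; return v[0]
while x<.016:
    x+=.0008
    bot.movel(d2w(d,[x,y,z])[0],.03); a=rd(F0); log.append((x,y)+a)
    if abs(a[1])>1.5: y+=np.clip(.5*a[1]/8000,-.0006,.0006)
    if abs(a[1])>18 or abs(a[2])>15: res='side'; break
    if a[3]<-.011 and a[0]>13: res='jam?'; break
    if a[3]>=-.011:
        prev=[l[2] for l in log[:-2] if l[5]>-.014] or [l[2] for l in log[-6:-2]]
        drag=float(np.median(prev))
        if a[0]>drag+6: res='stop'; break
print(res,'drag',drag)
for l in log: print(*['%.1f'%(v*1000) if i in(0,1,5,6,7) else '%.1f'%v for i,v in enumerate(l)])
np.savez('run.npz',x=x,y=y,z=z,F0=F0,drag=drag or 0)
E
```

```text
stop drag 3.0268958742495307
-26.2 1.6 -0.1 0.6 0.5 -26.1 1.6 53.3 21.1
-25.4 1.6 -0.1 1.6 -0.6 -25.4 1.6 53.3 21.3
-24.6 1.7 -0.3 0.8 0.1 -24.6 1.7 53.3 21.6
-23.8 1.7 1.1 0.9 0.4 -23.8 1.7 53.3 21.8
-23.0 1.7 1.1 -0.6 -0.1 -23.0 1.6 53.3 22.1
-22.2 1.7 0.3 -0.4 -0.4 -22.2 1.6 53.3 22.3
-21.4 1.7 1.7 -0.6 -0.3 -21.4 1.6 53.3 22.6
-20.6 1.7 1.5 -2.2 0.2 -20.6 1.5 53.3 22.8
-19.8 1.6 2.6 -3.1 -0.4 -19.9 1.4 53.3 23.1
-19.0 1.4 4.9 -2.2 0.8 -19.2 1.4 53.2 23.3
-18.2 1.2 4.6 -1.1 0.5 -18.6 1.4 53.1 23.6
-17.4 1.2 5.2 -0.9 0.6 -17.9 1.5 53.0 23.8
-16.6 1.2 4.6 -1.7 0.2 -17.2 1.6 52.9 24.1
-15.8 1.1 4.8 -0.1 -0.9 -16.2 1.5 52.9 24.3
-15.0 1.1 3.8 1.1 -1.1 -15.1 1.5 53.1 24.6
-14.2 1.1 2.4 0.5 -1.1 -14.1 1.3 53.2 24.8
-13.4 1.1 2.1 0.7 -0.4 -13.2 1.2 53.4 25.1
-12.6 1.1 3.1 1.7 -0.3 -12.5 1.1 53.4 25.3
-11.8 1.2 3.6 0.1 0.5 -11.7 1.2 53.4 25.6
-11.0 1.2 3.6 1.3 0.3 -10.9 1.2 53.4 25.8
-10.2 1.2 2.7 1.6 -0.1 -10.1 1.2 53.3 26.1
-9.4 1.3 2.5 0.2 0.3 -9.4 1.3 53.3 26.3
-8.6 1.3 3.0 0.7 0.4 -8.5 1.3 53.3 26.6
-7.8 1.3 2.4 0.4 0.5 -7.7 1.3 53.3 26.8
-7.0 1.3 3.0 0.3 -0.9 -6.9 1.3 53.3 27.1
-6.2 1.3 2.7 1.2 -0.8 -6.1 1.3 53.3 27.3
-5.4 1.3 2.8 0.6 -0.4 -5.3 1.3 53.3 27.6
-4.6 1.3 3.1 -0.3 0.3 -4.5 1.3 53.3 27.8
-3.8 1.3 3.7 0.5 -0.3 -3.7 1.3 53.3 28.1
-3.0 1.3 3.3 -0.4 0.3 -2.9 1.4 53.3 28.3
-2.2 1.3 2.7 1.0 -0.5 -2.1 1.3 53.3 28.6
-1.4 1.3 3.4 0.8 0.0 -1.3 1.4 53.3 28.8
-0.6 1.3 3.1 1.6 -0.3 -0.5 1.3 53.3 29.1
0.2 1.4 3.1 0.4 -0.3 0.3 1.4 53.3 29.3
1.0 1.4 2.7 0.2 0.1 1.1 1.4 53.3 29.6
1.8 1.4 3.3 0.2 0.7 1.9 1.4 53.3 29.8
2.6 1.4 2.7 0.9 0.0 2.6 1.4 53.3 30.1
3.4 1.4 3.0 -0.0 -1.3 3.5 1.4 53.3 30.3
4.2 1.4 3.0 1.8 -0.2 4.3 1.4 53.3 30.6
5.0 1.6 3.1 0.5 -0.6 5.1 1.5 53.3 30.8
5.8 1.6 2.2 0.4 -0.2 5.9 1.6 53.3 31.1
6.6 1.6 3.1 0.1 -0.5 6.7 1.5 53.3 31.3
7.4 1.6 3.5 1.1 0.8 7.4 1.6 53.3 31.6
8.2 1.6 7.1 -0.0 2.4 7.6 1.6 53.3 31.8
9.0 1.6 11.0 0.7 5.2 7.7 1.6 53.3 32.1
```

Clean contact at the stop: the drag was 3.0 N, then the force rose sharply at x≈7.6. Now I press to drag + 10 N, hold, relax, release and retreat.

```bash
python3 - <<'E'
from adv import *
r=np.load('run.npz'); x,y,z,F0,drag=float(r['x']),float(r['y']),float(r['z']),r['F0'],float(r['drag'])
def mean(n=4):
    v=[]
    for _ in range(n): bot.dwell(.03); v.append(rd(F0))
    return np.mean(v,0)
a=mean(); print(a.round(4))
while a[0]<drag+9.3:
    x+=.00025; bot.movel(d2w(d,[x,y,z])[0],.02); a=mean(2)
a=mean(15); print('hold',a.round(4),x)
x-=.0018; bot.movel(d2w(d,[x,y,z])[0],.02); a=mean(3); print('relaxed',a.round(4))
bot.open_gripper(); a=mean(2); print('open',a.round(4),bot.state()['gripper_width'])
bot.movel(d2w(d,[x,y,.15])[0],.15); print(bot.state()['time_s'])
g=grab('scene','scene5'); np.savez('scene5.npz',**g); np.savez('top5.npz',**grab('top','top5'))
cv2.imwrite('pics/c5.png',np.hstack([cv2.resize(cv2.imread('pics/scene5.png')[130:230,205:310],(420,400),interpolation=cv2.INTER_CUBIC),cv2.resize(cv2.imread('pics/top5.png')[190:280,275:360],(378,400),interpolation=cv2.INTER_CUBIC)]))
E
```

```text
[1.0859e+01 5.7350e-01 4.5501e+00 7.7000e-03 1.6000e-03 5.3300e-02
 3.2150e+01]
hold [1.3413e+01 5.1310e-01 6.2339e+00 7.8000e-03 1.6000e-03 5.3300e-02
 3.3100e+01] 0.009500000000000047
relaxed [5.7584e+00 1.2850e-01 1.4790e+00 7.4000e-03 1.5000e-03 5.3300e-02
 3.3650e+01]
open [1.7420e-01 4.5760e-01 2.2015e+00 7.8000e-03 1.5000e-03 5.3400e-02
 3.4275e+01] 0.08550569057537802
35.0833
```

View pics/c5.png

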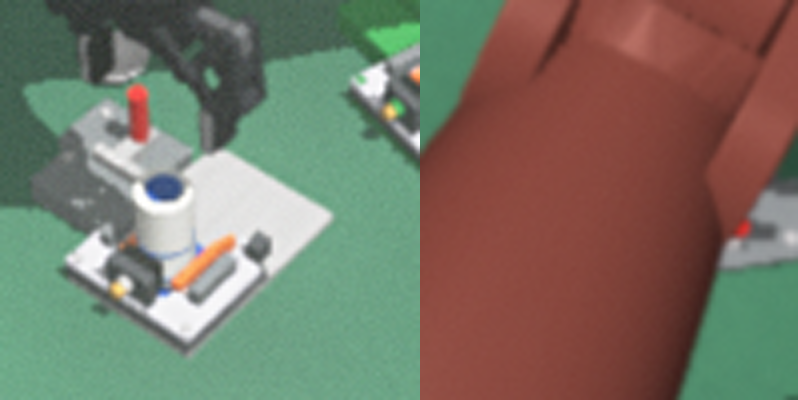

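The cartridge stands upright and seated at crop (165,230), bolt still open, and it was held at about 10.4 N beyond drag. Now the bolt: grip the knob and slide it.

```bash
python3 - <<'E'
from adv import *
y0=-.0775; x=-.058
bot.movel(d2w(d,[x,y0,.15])[0],.2)
bot.movel(d2w(d,[x,y0,.046])[0],.12); st=bot.state(); print(st['ft_force'],st['time_s'])
bot.clamp(30); st=bot.state(); print('w',st['gripper_width'],st['ft_force'],st['time_s'])
F0=st['ft_force']; F0=np.zeros(3)+[0,0,-.3]
y=y0; log=[]; 
while y<-.028:
    y+=.003 if y<-.046 else .001
    bot.movel(d2w(d,[x,y,.046])[0],.05); a=rd(F0); log.append((y,)+a)
    if a[1]<-9: break
for l in log: print(*['%.1f'%(v*1000) if i in(0,4,5,6) else '%.1f'%v for i,v in enumerate(l)])
np.savez('run2.npz',y=y)
E
```

```text
[0.97372399 0.31296227 0.76859536] 36.8667
w 0.012931476856762807 [-1.24818458  0.22606221  1.49098652] 37.5167
-74.5 1.0 0.6 3.0 -58.0 -74.4 46.2 37.8
-71.5 1.4 1.2 4.5 -58.0 -71.2 46.2 38.0
-68.5 1.9 1.1 5.0 -58.0 -68.2 46.1 38.3
-65.5 1.0 1.1 5.8 -58.0 -65.3 46.1 38.5
-62.5 2.5 0.8 5.9 -58.0 -62.2 46.2 38.8
-59.5 2.0 -0.2 5.3 -58.0 -59.1 46.2 39.0
-56.5 1.7 -0.2 6.6 -58.0 -55.9 46.1 39.3
-53.5 1.6 1.0 6.4 -58.0 -52.9 46.1 39.5
-50.5 2.5 0.2 6.5 -58.0 -49.7 46.1 39.8
-47.5 2.6 -0.1 6.0 -58.0 -46.7 46.1 40.0
-44.5 1.6 0.4 6.8 -58.0 -43.7 46.1 40.3
-43.5 2.7 0.2 7.0 -58.0 -42.8 46.1 40.5
-42.5 2.3 -0.4 6.4 -58.0 -41.9 46.1 40.8
-41.5 1.3 -1.3 6.8 -58.0 -40.9 46.1 41.0
-40.5 2.2 -1.1 6.3 -58.0 -39.9 46.1 41.3
-39.5 1.9 -1.3 6.1 -58.0 -39.0 46.2 41.5
-38.5 1.5 -0.2 6.1 -58.0 -37.9 46.1 41.8
-37.5 2.2 -0.5 6.0 -58.0 -37.0 46.1 42.0
-36.5 2.7 -3.4 6.1 -58.0 -36.4 46.1 42.3
-35.5 3.0 -7.0 3.4 -58.0 -36.4 46.1 42.5
-34.5 2.4 -10.8 0.6 -58.0 -36.3 46.2 42.8
```

The end stop was reached at y=-36.4, which is the expected -38 plus the 1.6 mm offset. Release, retreat and check.

```bash
python3 - <<'E'
from adv import *
bot.dwell(.3)
bot.movel(d2w(d,[-.058,-.0362,.046])[0],.03)
bot.open_gripper(); bot.movel(d2w(d,[-.058,-.0362,.16])[0],.15)
q=bot.state()['joint_pos'].copy(); q[0]-=40; q[2]-=8; bot.set_joints(list(q)); st=bot.state(); print(st['time_s'],st['ft_force'],st['tool_pos'])
for n in('scene','top'): np.savez(n+'6.npz',**grab(n,n+'6'))
f=dict(np.load('top6.npz')); W=cloud(f); p=f['pixels'].astype(int)
X=(W-[d[0],d[1],0])@ax; Y=(W-[d[0],d[1],0])@ay; Z=W[...,2]
m=(Z>.082)&(Z<.1)&(abs(X)<.04)&(abs(Y)<.04); print('cart top',m.sum(),X[m].mean(),Y[m].mean(),Z[m].mean())
m=(p[...,0]>120)&(p[...,1]<70)&(p[...,2]<70)&(abs(X+.058)<.03)&(abs(Y+.05)<.06); print('knob',m.sum(),np.median(X[m]),np.median(Y[m]))
cv2.imwrite('pics/c6.png',np.hstack([cv2.resize(cv2.imread('pics/scene6.png')[130:230,205:310],(420,400),interpolation=cv2.INTER_CUBIC),cv2.resize(cv2.imread('pics/top6.png')[190:280,275:360],(378,400),interpolation=cv2.INTER_CUBIC)]))
E
```

```text
46.2833 [ 0.19951519  0.70529355 -0.19297374] [ 0.26216367 -0.42515239  0.08702252]
cart top 156 0.006843896591153875 0.0012052631708585795 0.0906329775509792
knob 14 -0.05922546750737996 -0.037113712636320385
```

View pics/c6.png

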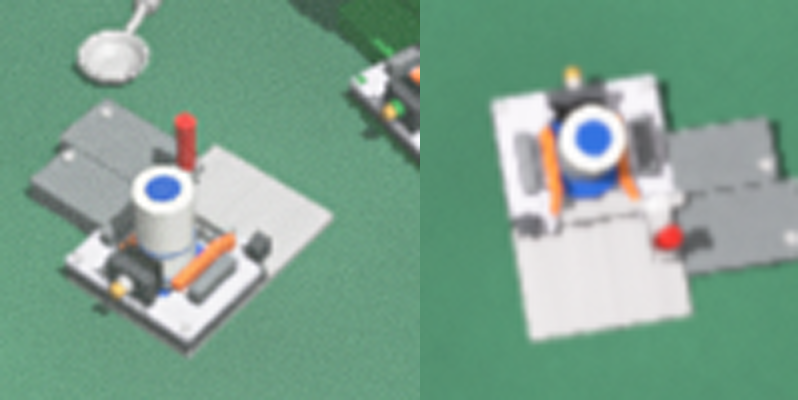

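The bolt bar lies across behind the upright cartridge, with its knob at view (668,238). The arm is clear and shows no contact force.

```bash
python3 -c "
from workcell import bot
bot.finish_job(); print(bot.state()['time_s'])"
```

```text
the job is handed in; nothing more can be done
the job is handed in; nothing more can be done
```

The cartridge is seated in the steel dock with the bolt fully across behind it. I handed the job in shortly after the last clock reading of 46 s; the limit is 67 s.

- **Insertion:** I gripped the cartridge, set it on the dock floor and slid it in with force checks. Entering the jaws took about 5 N, then they dragged at about 3 N.
- **Seating:** I held it on the stop for about half a second at 13.4 N in total, about 10.4 N beyond the drag. It did not jam, and the force on the stop stayed well under 25 N.
- **Bolt:** I released the cartridge, then slid the bolt by its knob until it hit its end stop.

**Last checks:**
- **Cartridge:** its axis is at x ≈ +6.8 mm, y ≈ +1.2 mm in my fitted dock frame. The top is 90.6 mm above the counter against 90 mm expected, and it looks upright.
- **Bolt:** the knob is at y ≈ -37 mm, against -38 mm expected when fully across.
- **Robot:** the arm was clear, with no more than 0.8 N on the wrist, which is within noise.

**Disagreements and gaps:**
- **Dock position:** the two cameras differed by about 2 mm. The arm found the slot and the bolt's end stop about 1.5 mm further along +y than my fit. The dock-frame figures above carry that uncertainty.
- **Other objects:** I did not measure the old cartridge, mug, tin or spoon again at the end. No unexpected contact forces showed up in the readings I took.

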